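# Reset the reader's interlock with the two-key chord

### The job

Reset the reader's interlock at the white key console on the worktop: push the sliding guard fully back, away from the robot, with the fingertips to uncover the keys, then press the two round keys down together, one fingertip on each, hold both fully down for three seconds, and let them come up again. Leave the small square key between them unpressed, force nothing, and do not pick up or shove the bottle, the label roll or the dish standing round the console.

Things in the scene. Friction and masses are not known exactly. Their poses are not given: they have to be found in the camera images.
- console: White box, 164 (x) x 150 (y) x 30 mm high, fixed; origin: centre of its underside, on the worktop; x to its far end (away from the robot), y left, z up. Keys in a row at x = -36 mm: round at y = +30, small square at 0, round at y = -30. Guide rails 6 wide, 4 high along the sides at y = +-66.5 mm. All parts keep these axes.
- left_key_top (a point): Centre of the top face of the left round black key (26 mm diameter), 44 mm above the worktop when up; it moves down with the key. The key stands in a steel collar 36 mm across, whose top is 34 mm above the worktop.
- right_key_top (a point): The same for the right round black key, 60 mm from the left one, centre to centre.
- left_key (a joint): Travel of the left round key in m: 0 up, 0.006 fully down. A spring returns it: about 1.2 N starts it, 4 N holds it fully down.
- right_key (a joint): The same for the right round key.
- centre_key_top (a point): Centre of the top of the small square black key (14 x 14 mm) midway between the round keys, in a low square steel bezel; its top is 36 mm above the worktop, 8 mm lower than the round keys. Not to be pressed.
- centre_key (a joint): Travel of the square key in m: 0 up, 0.003 fully down (2 N).
- guard_front (a point): Middle of the near upright face of the grey sliding guard, 58 mm above the worktop; moves with it. The guard is a hood 80 mm long (x), 139 mm wide on side skirts; its near face reaches from 48 to 68 mm above the worktop and passes 4 mm over the round keys. Push this face along the console's +x.
- guard (a joint): How far the guard is pushed back in m: 0 fully over the keys (near face at console x = -62 mm), 0.060 fully back at its stop (near face at x = -2 mm, keys free). It starts somewhere from 0 to 0.015. It slides with about 1.5 N friction and stays where it is left.
- reader: Obstacle to keep clear of: the big white instrument to the left of the console, about 270 x 400 mm, fixed; its tilted screen on its right half stands up to 280 mm above the worktop. Origin at the centre of its underside.
- amber_bottle: Loose bystander: brown bottle, 48 mm diameter, 95 mm tall, upright beyond the console's far end. Origin at the centre of its underside.
- label_roll: Loose bystander: white label roll lying flat, 58 mm diameter, 26 mm high, beyond the console's far end. Origin at the centre of its underside.
- petri: Loose bystander: round shallow dish, 69 mm diameter, 15 mm high, on the robot's side of the console. Origin at the centre of its underside.

How it is judged (in metres and radians):
On the way, in this order (a step that is already met when the one before it is completed fails the run):
1. the guard is pushed back (value of joint guard above 0.052 m), for 0.1 s.
2. both round keys are held fully down together, by the fingers, for three seconds (2.7 s counts) (value of joint each of left_key, right_key above 0.0045 m and value of joint guard above 0.052 m and contact force between the fingers and console above 4 N), for 2.7 s.
3. both round keys have come up again (value of joint each of left_key, right_key below 0.001 m), for 0.2 s.
At the end, for the whole second after the job is handed in: The guard is pushed back (within 8 mm of its stop), all three keys are up (within 1 mm), and the bottle, label roll and dish are where they stood (within 20 mm), the bottle upright (all of step 3 and value of joint guard above 0.052 m and value of joint centre_key below 0.001 m and distance of each of amber_bottle, label_roll, petri from where it was at the start of the episode below 0.02 m and angle between amber_bottle's own z axis and vertical below 0.2 rad); the robot touches nothing.
It fails at once if one round key is pressed (over 4 mm) while the other is still up (under 1.5 mm) ((value of joint left_key above 0.004 m and value of joint right_key below 0.0015 m) or (value of joint right_key above 0.004 m and value of joint left_key below 0.0015 m)).
It fails at once if the square key is pressed (over 1.5 mm) (value of joint centre_key above 0.0015 m).
It fails at once if the console or anything on it is pressed or pushed with more than 60 N (contact force between any of the arm, the fingers and console above 60 N).
It fails at once if the bottle, label roll or dish is lifted or shoved (over 20 mm) (distance of any of amber_bottle, label_roll, petri from where it was at the start of the episode above 0.02 m).
It also fails if it takes over 51 s, if anything falls off the work surface, if the arm or the gripper's body presses on something with over 40 N, if the wrist force passes 120 N, or if a joint passes its speed limit or range.

### The arm

A 6-joint arm with a two-finger parallel gripper is mounted at the origin on a cart in front of the work surface, level with it; the furniture and walls round the work are solid. World frame = base frame: x ahead of the robot, y to its left, z up, the work surface at z = 0. Lengths are in mm, angles in rad, forces in N, time in s.
With the tool pointing down it reaches from about 325 to 875 mm from the base axis. Payload 4.4 kg.
Tool frame: the origin (TCP) lies on the centre line of the jaws, within the pads' length; the fingertips stand ahead of it and the grasp point (between the pads) lies 6 mm ahead of it (ctrl.tcp_to_tips is the z of the fingertips in the tool frame, in mm); z points along the fingers, y is the line along which they close (so a half turn about z gives the same grasp; the last joint's range is limited). The gripper opens to 85 mm and grips with 20 to 120 N. Pads are 22 mm wide; open, the fingers measure 114 mm over their backs; the gripper's body (76 mm by 85 mm) begins 54 mm behind the grasp point. The pads swing forward as they close: fully open they stand 13 mm farther back than shut.
Start: joints at [1.192, 0.207, 1.542, -0, 1.393, -0.15], TCP at [130.425, 560.015, 256.282] pointing down, gripper open.
Joint ranges: [-2.73, 2.73], [-0.86, 2.22], [0.23, 2.46], [-1.11, 4.25], [0.08, 2.63], [-2.82, 2.82]. Speed limits (rad/s): [2.79, 2.79, 3.14, 3.14, 3.14, 3.14].

### API

Orientations are given as a 3x3 rotation matrix whose columns are the frame's x, y, z axes.
In Python, from plant import ctrl, sensors, optics gives the robot as it stands. Calls block until the motion is done:
- ctrl.move_ptp(position, orientation): joint-space move of the TCP to a pose.
- ctrl.move_l(position, rot=None, vel=150, threshold=None): straight line of the TCP; rot=None keeps the orientation; vel is the mean speed in mm/s. With threshold (N) it stops when the force on the tool has changed by that much, and returns True; else False.
- ctrl.set_joints(angles): joint-space move.
- ctrl.gripper_to(opening, force=None): finger opening in mm; force is the grip in N (None keeps the last); returns when the fingers have stopped.
- ctrl.hold(seconds).
- ctrl.solve_ik(position, orientation): joint angles nearest the present ones, or None.
- sensors.read_state(): the state.
- optics.grab_frame(name): name is "side" or "top"; returns (picture, depth): 384x512x3 uint8, red, green, blue; 384x512 float32, mm along the optical axis (not along the pixel's ray), 0 where there is no reading.
- optics.camera_params(name): a dict with "mtx" (3x3 intrinsics, pixels), "R" (3x3) and "t" (3): a world point X has camera coordinates R X + t. Camera axes: x right, y down, z forward; pixel columns grow to the right and rows downward; lengths in mm; the calibration is good to about 2 mm. A picture is of the moment at which its call begins. camera_params takes no time and is no camera call.
A pose or a line that the arm cannot do raises ctrl.MotionError and nothing moves.
- ctrl.finish_job(): hands the job in; it is judged then, once.
The state is a dict: "t": time; "q": joint angles; "qvel": joint speeds; "tau": joint torques, N m; "eef_pos": TCP position; "eef_rot": TCP orientation; "force": force on the tool from outside, world axes, zero at the start; "wrist_torque": the same for the moment, N m; "grip_width": finger opening in mm; "grasp_force": force on a finger pad.
Only numpy, scipy, OpenCV 4.12 (cv2) and the standard library are available. Lean on these libraries where they do the work, as an engineer would, in place of code of your own. Each camera call takes 0.05 s, during which the arm holds its last target. There are 200 camera calls.

## Working session

There is one attempt and no reset: what is moved stays moved. The work goes in short steps, each a Python script; the robot and the scene stay as the last script left them, time stands still between calls to the robot, and variables do not carry over. Pictures are saved under pics/ and viewed, at most 10 in all, crops included, and the job is handed in when it is done.

```bash
mkdir -p pics; ls
python3 - <<'E'
from plant import ctrl, sensors, optics
import cv2,numpy as np
for n in("side","top"):
    im,d=optics.grab_frame(n); np.savez(f"{n}0.npz",im=im,d=d)
    cv2.imwrite(f"pics/{n}0.png",cv2.resize(im[:,:,::-1],(800,600)))
    p=optics.camera_params(n); print(n,p, -p["R"].T@p["t"])
s=sensors.read_state();print(s["t"],s["eef_pos"],s["eef_rot"],ctrl.tcp_to_tips,s["grip_width"])
E
```

```text
pics
side {'mtx': array([[349.82883807,   0.        , 256.90282269],
       [  0.        , 349.82883807, 186.38950617],
       [  0.        ,   0.        ,   1.        ]]), 'R': array([[-0.48639574,  0.87349992, -0.02042223],
       [ 0.64383965,  0.3425159 , -0.68421733],
       [-0.59066885, -0.34594904, -0.72899216]]), 't': array([ 269.89007568, -312.55095139, 1251.34409911])} [1071.63605479  304.20600028  703.8790237 ]
top {'mtx': array([[346.57571301,   0.        , 261.00003543],
       [  0.        , 346.57571301, 184.24663206],
       [  0.        ,   0.        ,   1.        ]]), 'R': array([[ 0.00936602, -0.99982973, -0.01589944],
       [-0.98157863, -0.00615838, -0.19095934],
       [ 0.19082891,  0.01739508, -0.98146917]]), 't': array([ 15.63068666, 565.33680502, 802.94694703])} [401.55064127   5.14225883 896.27253718]
0.1 [130.18887039 559.42808151 255.22828268] [[-9.73939575e-01  2.26806243e-01 -7.95395080e-04]
 [ 2.26807396e-01  9.73937666e-01 -1.95629054e-03]
 [ 3.30966320e-04 -2.08571027e-03 -9.99997770e-01]] 25.0 85.12749407687787
```

View pics/top0.png

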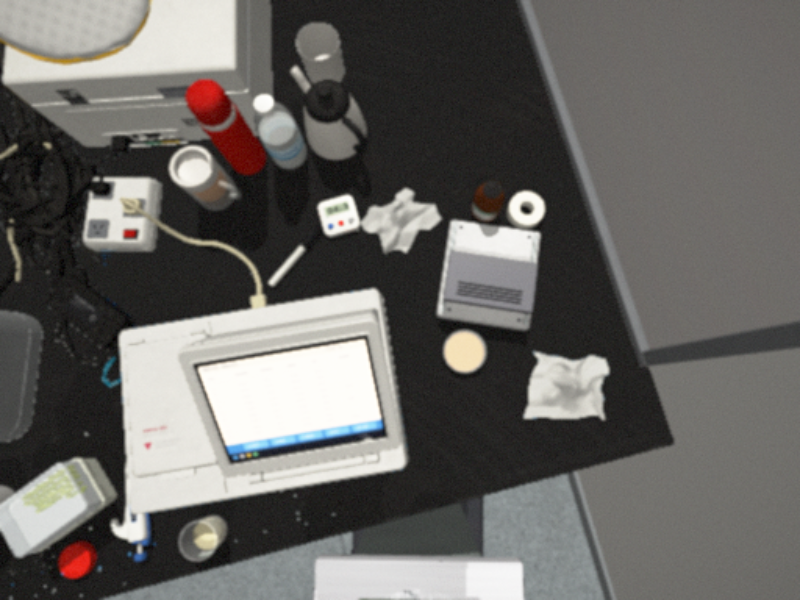

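View pics/side0.png

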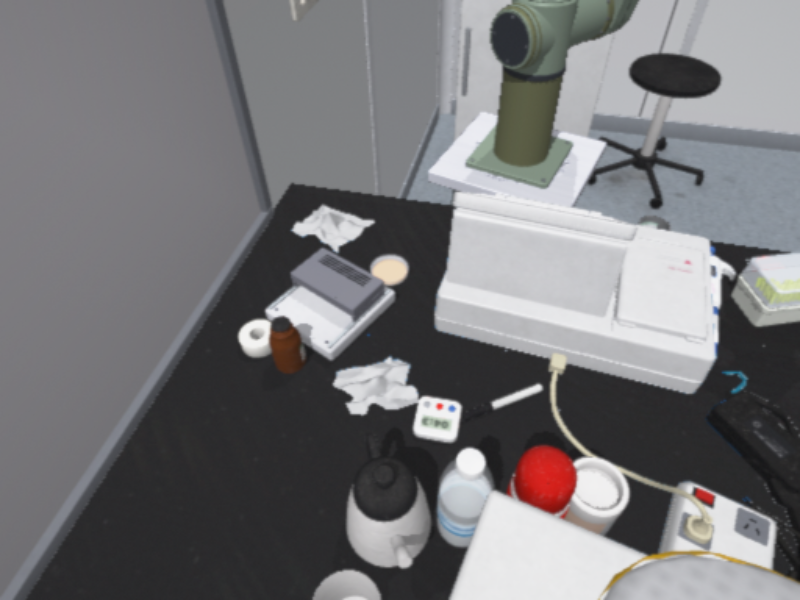

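The top view shows the console around (490,275) of 800x600, with the near end at the bottom. The dish is at (465,352), the bottle at (488,200), the roll at (526,208) and the guard at (490,280). In the side view the console is at (330,300).

```bash
cat > h.py <<'E'
import numpy as np,cv2
from plant import optics
def ray(n,uv,z):
    "pixels -> world points on plane z"
    p=optics.camera_params(n); uv=np.atleast_2d(uv).astype(float)
    d=(np.c_[uv,np.ones(len(uv))]@np.linalg.inv(p["mtx"]).T)@p["R"]; c=-p["R"].T@p["t"]
    return c+d*((z-c[2])/d[:,2])[:,None]
def cloud(n,d):
    p=optics.camera_params(n); h,w=d.shape; u,v=np.meshgrid(np.arange(w),np.arange(h))
    c=np.stack([u,v,np.ones_like(u)],-1)@np.linalg.inv(p["mtx"]).T*d[...,None]
    return (c-p["t"])@p["R"]
def proj(n,X):
    p=optics.camera_params(n); c=np.atleast_2d(X)@p["R"].T+p["t"]; c=c@p["mtx"].T
    return c[:,:2]/c[:,2:]
E
python3 - <<'E'
from h import *
for n,(x0,x1,y0,y1) in {"top":(270,400,110,275),"side":(140,280,130,260)}.items():
    f=np.load(n+"0.npz"); im,d=f["im"],f["d"]
    P=cloud(n,d); c=P[y0:y1,x0:x1]
    k=min(800//(x1-x0),600//(y1-y0))
    cv2.imwrite(f"pics/{n}crop.png",cv2.resize(im[y0:y1,x0:x1,::-1],None,fx=k,fy=k,interpolation=cv2.INTER_CUBIC)); print(n,k)
    H=c[...,2]
    for lo,hi in((-10,8),(20,40),(60,76)):
        m=(H>lo)&(H<hi); q=c[m]; print(lo,hi,m.sum(),np.median(q[:,2]),q[:,2].std())
    # rough console outline
    m=((P[...,2]>22)&(P[...,2]<76)).astype(np.uint8); 
    M=np.zeros_like(m);M[y0:y1,x0:x1]=m[y0:y1,x0:x1]
    for ct in cv2.findContours(M,0,2)[0]:
        if cv2.contourArea(ct)>100:
            mm=np.zeros_like(M);cv2.drawContours(mm,[ct],-1,1,-1);q=P[(mm>0)&(M>0)]
            print(cv2.minAreaRect(q[:,:2].astype(np.float32)), np.median(q,0))
            g=q[(q[:,2]>62)]
            if len(g)>50: print(" guard",len(g),cv2.minAreaRect(g[:,:2].astype(np.float32)),np.median(g,0))
E
```

```text
top 3
-10 8 13608 1.2743357150831052 1.9052897877272221
20 40 2981 30.987466248145385 4.275052790350071
60 76 2108 69.14242814193241 2.2390736813117513
((595.70263671875, -112.87239074707031), (150.2147674560547, 164.0880126953125), 81.5392074584961) [ 584.00536935 -110.34786395   60.93609895]
 guard 1829 ((574.9027709960938, -109.7184066772461), (139.0418701171875, 80.7587890625), 81.69512176513672) [ 573.55552605 -109.26722819   69.18130119]
((708.4622802734375, -178.38516235351562), (57.00284957885742, 57.52960205078125), 25.010385513305664) [ 708.54083717 -178.30288247   26.96077332]
((709.4258422851562, -109.21556091308594), (46.96503448486328, 38.01279830932617), 68.0439682006836) [ 697.84874033 -103.35708982   62.05809877]
 guard 102 ((710.1868286132812, -109.10289001464844), (46.18697738647461, 36.68550491333008), 68.0439682006836) [ 700.84076587 -104.27575854   69.16608253]
((654.1790771484375, -303.3717346191406), (247.63880920410156, 18.17110252380371), 14.791646957397461) [ 670.77005831 -301.06643672   39.41961977]
 guard 130 ((688.5152587890625, -301.8887634277344), (138
[... 157 characters left out ...]

20 40 2529 29.42110249066462 4.368541018413643
60 76 1562 67.4633637890621 2.438756706042053
((632.5888671875, -117.28584289550781), (150.54898071289062, 234.17230224609375), 79.58189392089844) [ 619.70997803 -103.14948889   35.95904518]
 guard 1360 ((638.0006103515625, -118.58516693115234), (139.09695434570312, 201.08847045898438), 81.90667724609375) [ 585.28376587 -103.18811274   67.50586025]
((563.741455078125, -329.2474365234375), (230.6931915283203, 19.796249389648438), 14.942048072814941) [ 563.33464909 -332.41926035   38.9204978 ]
 guard 127 ((554.1241455078125, -339.1421203613281), (149.45790100097656, 4.28372049331665), 14.60130500793457) [ 561.67848917 -337.97001827   69.18059333]
```

View pics/topcrop.png

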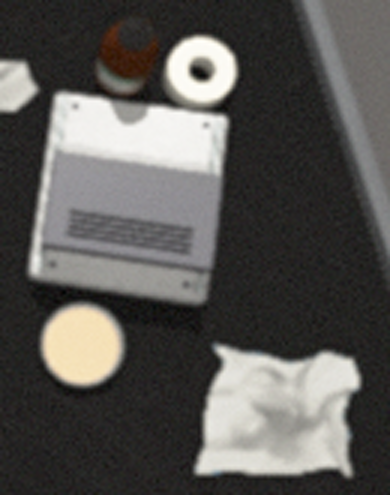

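View pics/sidecrop.png

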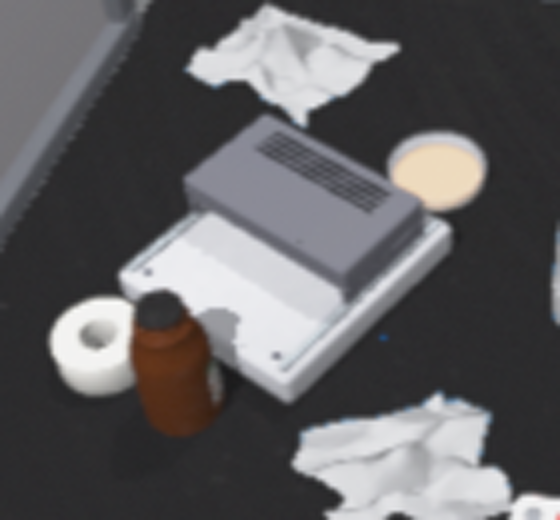

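The crops show a clear console and guard. The guard's near edge is almost fully over the keys, at crop rows ~245–270. The dish is ahead of the near-left corner, and the tips stay above it. The top cloud dimensions match (150x164), so I'll cross-check with the side view and then move above the console.

```bash
cat >> h.py <<'E'
A=np.radians(-8.4); CX=np.array([np.cos(A),np.sin(A),0]); CY=np.array([-np.sin(A),np.cos(A),0])
ROT=np.c_[-CX,CY,[0,0,-1]]
E
python3 - <<'E'
from h import *
from plant import ctrl,sensors
for n in("top","side"):
    f=np.load(n+"0.npz"); P=cloud(n,f["d"]).reshape(-1,3); r=(P-[596,-113,0]); lx=r@CX; ly=r@CY
    g=P[(P[:,2]>62)&(P[:,2]<74)&(lx>-110)&(lx<60)&(abs(ly)<90)]
    print(n,len(g),cv2.minAreaRect(g[:,:2].astype(np.float32)))
    pt=P[(P[:,2]>9)&(P[:,2]<20)&(lx>-200)&(lx<-86)&(abs(ly-30)<80)]
    print("petri",np.median(pt,0),len(pt))
s=sensors.read_state(); p=s["eef_pos"]
ctrl.move_l([p[0],p[1],430],vel=250)
print(ctrl.solve_ik(np.array([596,-113,0])-110*CX+[0,0,430],ROT))
ctrl.move_ptp(np.array([596,-113,0])-115*CX+[0,0,400],ROT)
ctrl.gripper_to(46)
s=sensors.read_state();print(s["t"],s["eef_pos"],s["q"],s["force"],s["grip_width"],ctrl.tcp_to_tips)
E
```

```text
top 1827 ((574.9027709960938, -109.7184066772461), (139.0418701171875, 80.7587890625), 81.69512176513672)
petri [468.49694004 -71.45414295  16.27326311] 580
side 1237 ((578.1351928710938, -110.06784057617188), (139.112548828125, 80.17926788330078), 81.8785629272461)
petri [473.0715501  -71.06174507  14.46151594] 341
[-3.70816544e-01 -4.16171721e-02  1.45832358e+00 -4.44089210e-16
  1.72488624e+00 -1.79500521e+00]
4.05 [482.25086765 -96.09360358 399.99084849] [-3.72900506e-01 -4.87200966e-02  1.52428770e+00  1.10649413e-05
  1.66605392e+00 -1.79729462e+00] [ 0.33986856 -0.17492892  0.7995502 ] 45.84192705205822 25.0
```

```bash
cat >> h.py <<'E'
C0=np.array([597.3,-113.1,0])
def W(lx,ly,z): return C0+lx*CX+ly*CY+[0,0,z]
E
python3 - <<'E'
from h import *
from plant import ctrl,sensors
ctrl.move_l(W(-100,0,80),rot=ROT,vel=200)
s=sensors.read_state();print(s["t"],s["eef_pos"],s["force"],s["grip_width"])
for n in("side","top"):
    im,d=optics.grab_frame(n); np.savez(n+"1.npz",im=im,d=d)
    if n=="side": a=im[100:250,130:290]; P=cloud(n,d)
    else: b=im[110:260,270:400]
    r=(cloud(n,d)-C0); lx=r@CX; ly=r@CY; z=r[...,2]
    m=(abs(lx+100)<22)&(abs(ly)<60)&(z>25)&(z<130)
    for h in range(30,130,8):
        k=m&(z>=h)&(z<h+8)
        if k.sum()>2: print(n,h,k.sum(),"lx",lx[k].min().round(),lx[k].max().round(),"ly",np.percentile(ly[k],[0,10,50,90,100]).round())
a=cv2.resize(a,(427,400),interpolation=2);b=cv2.resize(b,(347,400),interpolation=2)
cv2.imwrite("pics/s1.png",np.hstack([a,b])[:,:,::-1])
E
```

```text
5.8 [499.22724236 -98.78410104  81.03289763] [-0.20093698  0.36543326 -0.33578495] 45.873274504301456
side 54 6 lx -105.0 -92.0 ly [-26. -26. -25.   2.  28.]
side 62 32 lx -105.0 -85.0 ly [-36. -28. -23.  34.  35.]
side 70 33 lx -107.0 -85.0 ly [-36. -27.  23.  35.  38.]
side 78 39 lx -106.0 -84.0 ly [-37. -26.  24.  35.  37.]
side 86 32 lx -107.0 -85.0 ly [-30. -27. -23.  35.  36.]
side 94 28 lx -108.0 -83.0 ly [-31. -28. -26.  33.  36.]
side 102 59 lx -106.0 -83.0 ly [-57. -44.  23.  53.  54.]
side 110 82 lx -107.0 -83.0 ly [-56. -50.  28.  53.  57.]
side 118 58 lx -109.0 -80.0 ly [-59. -54.  28.  56.  59.]
side 126 55 lx -111.0 -80.0 ly [-60. -48.  25.  53.  59.]
top 110 3 lx -112.0 -111.0 ly [-52. -51. -50. -48. -48.]
top 118 4 lx -112.0 -111.0 ly [-59. -58. -56. -54. -53.]
```

View pics/s1.png

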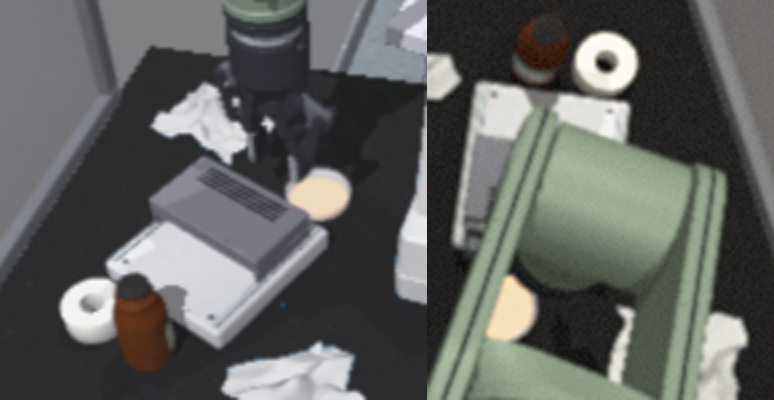

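The side crop shows both fingers just in front of the guard, tips about 56 mm up at ly ≈ ±30. The top view is blocked by the arm. Next I push the guard.

Run:
```python
from h import *
from plant import ctrl,sensors
def st(tag):
    s=sensors.read_state(); r=s["eef_pos"]-C0; print(tag,s["t"],"lx",(r@CX).round(1),"ly",(r@CY).round(1),"z",r[2].round(1),"F",(s["force"]).round(1)); return s
st("0")
print(ctrl.move_l(W(-85,0,79),vel=60,threshold=15)); st("a")
print(ctrl.move_l(W(-30,0,79),vel=40,threshold=15)); st("b")
print(ctrl.move_l(W(-3,0,79),vel=15,threshold=10)); st("c")
```

```text
0 5.9 lx -99.2 ly -0.1 z 81.1 F [ 0.3 -0.2  0.7]
False
a 6.3 lx -84.4 ly -0.1 z 79.1 F [0.3 0.2 1.7]
False
b 7.825 lx -29.8 ly -0.0 z 79.1 F [ 1.1 -0.1  0.7]
True
c 8.975 lx -14.3 ly 0.1 z 78.2 F [-0.1  0.6 -1. ]
```

Run:
```python
from h import *
from plant import ctrl,sensors
ctrl.move_l(W(-37,0,85),vel=60)
im,d=optics.grab_frame("side")
P=cloud("side",d).reshape(-1,3); r=P-C0; lx=r@CX; ly=r@CY
m=(r[:,2]>63)&(r[:,2]<72)&(abs(ly)<72)&(lx>-25)&(lx<85)
g=P[m]; R=cv2.minAreaRect(g[:,:2].astype(np.float32)); c=np.array([*R[0],0])-C0
print(len(g),R,"lx",c@CX,"ly",c@CY, np.percentile(lx[m],[0,2,50,98,100]))
a=im[110:260,130:290]
cv2.imwrite("pics/s2.png",cv2.resize(a,(640,600),interpolation=2)[:,:,::-1])
s=sensors.read_state(); print(s["t"],s["force"],s["eef_pos"])
```

```text
1363 ((624.654296875, -117.09089660644531), (139.6601104736328, 104.32425689697266), 81.87738800048828) lx 27.64385134904246 ly 0.047914935223085584 [-24.63693387   1.5325224   42.12977017  78.47065777  79.90548033]
9.55 [-0.03958737 -0.42259506  0.22294552] [ 560.78611779 -107.77880903   85.25505993]
```

View pics/s2.png

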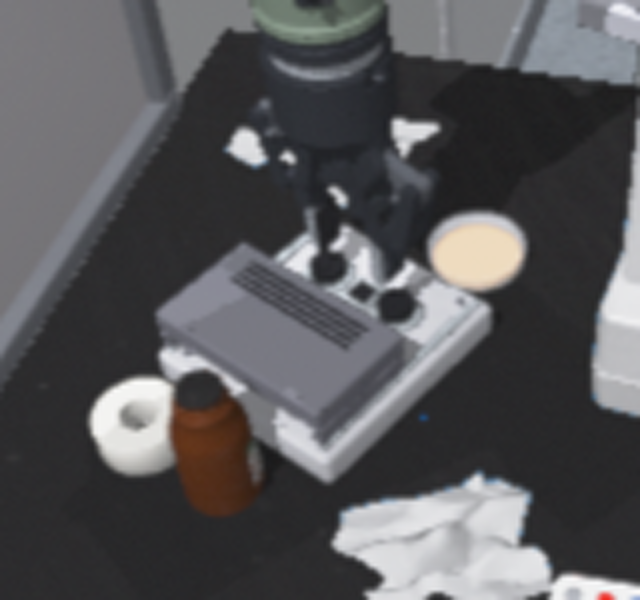

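The guard is fully back (about -2..78 in console x), and the keys are free at crop (328,267), (362,291) and (398,305). The fingertips are above them. I'll compare the fingers and keys within this one camera.

Run:
```python
from h import *
im,d=optics.grab_frame("side")
hsv=im.max(2)
r=cloud("side",d)-C0; lx=r@CX; ly=r@CY; z=r[...,2]
m=((z>38)&(z<49)&(lx>-65)&(lx<-8)&(abs(ly)<55)&(hsv<70)).astype(np.uint8)
n,lab,stt,cen=cv2.connectedComponentsWithStats(m)
for i in range(1,n):
    if stt[i,4]>12:
        k=lab==i; q=ray("side",cen[i],44)[0]-C0
        print("blob",stt[i],"ray lx,ly",(q@CX).round(1),(q@CY).round(1),"range",lx[k].min().round(1),lx[k].max().round(1),ly[k].min().round(1),ly[k].max().round(1))
for s in(1,-1):
    k=(z>62)&(z<95)&(lx<-12)&(lx>-70)&(s*ly>15)&(s*ly<45)
    print("finger",s,k.sum(),np.percentile(lx[k],[2,50,98]).round(1),np.percentile(ly[k],[2,50,98]).round(1),z[k].min())
```

```text
blob [208 173   8   8  46] ray lx,ly -32.3 -25.5 range -45.4 -23.3 -38.4 -17.8
blob [225 183   8   7  51] ray lx,ly -32.2 33.8 range -44.0 -22.1 19.7 42.2
finger 1 63 [-41.  -28.4 -23.2] [23.1 30.2 36.5] 63.605983483863376
finger -1 74 [-45.4 -32.1 -23. ] [-36.4 -23.9 -22.4] 62.38216279167481
```

The fingers sit centred over both keys. I'll press in small steps until the force shows they have bottomed out.

Run:
```python
from h import *
from plant import ctrl,sensors
f0=sensors.read_state()["force"]
ctrl.move_l(W(-37,0.5,72),vel=40,threshold=15)
z=72.
def F():
    f=[];
    for _ in range(3): ctrl.hold(0.05); s=sensors.read_state(); f.append(s["force"]-f0)
    return np.mean(f,0),s
while z>58:
    z-=1.0
    hit=ctrl.move_l(W(-37,0.5,z),vel=10,threshold=30)
    f,s=F(); print(z,s["eef_pos"][2].round(2),f.round(1),s["wrist_torque"].round(2),round(s["t"],2),hit)
    if f[2]>14 or hit: break
```

```text
71.0 71.17 [-0.6  0.8  0.4] [-0.   -0.04  0.  ] 10.47 False
70.0 70.03 [-0.7  0.9 -0. ] [-0.02  0.    0.03] 10.88 False
69.0 68.97 [-0.7  1.   0.4] [ 0.06 -0.02  0.02] 11.28 False
68.0 67.98 [-0.3  0.9  0.1] [ 0.03  0.03 -0.02] 11.68 False
67.0 66.99 [-0.8  1.5  0.3] [ 0.01 -0.01  0.02] 12.07 False
66.0 66.28 [-1.   1.5  2.7] [-0.02  0.08 -0.  ] 12.47 False
65.0 65.15 [-1.8  0.8  4.1] [0.07 0.11 0.01] 12.88 False
64.0 64.15 [-1.2  1.5  5. ] [-0.02  0.13 -0.04] 13.28 False
63.0 63.2 [-1.6  1.2  5.4] [0.06 0.18 0.01] 13.68 False
62.0 62.34 [-2.   1.   6.4] [ 0.02  0.24 -0.  ] 14.07 False
61.0 61.48 [-2.   1.2  7.1] [ 0.11  0.23 -0.02] 14.47 False
60.0 60.72 [-3.1  1.9  8.7] [ 0.2   0.31 -0.02] 14.88 False
59.0 60.62 [-4.8  2.6 13.8] [ 0.21  0.76 -0.02] 15.28 False
58.0 60.55 [-7.8  2.6 19.2] [ 0.35  1.12 -0.03] 15.68 False
```

Both keys bottomed: 6 mm of travel, about 8.5 N of spring force, then stiff. Now I hold, release and retreat.

Run:
```python
from h import *
from plant import ctrl,sensors
ctrl.hold(3.3)
s=sensors.read_state();print(s["t"],s["eef_pos"][2],s["force"])
ctrl.move_l(W(-37,0.5,80),vel=25)
ctrl.hold(0.3)
ctrl.move_l(W(-60,0,150),vel=100)
ctrl.move_l(W(-170,0,330),vel=150)
for n in("top","side"):
    im,d=optics.grab_frame(n)
    r=cloud(n,d)-C0; lx=r@CX; ly=r@CY; z=r[...,2]
    k=(z>63)&(z<74)&(abs(ly)<72)&(lx>-20)&(lx<85)&~((lx>76)&(z>71))
    print(n,"guard",k.sum(),np.percentile(lx[k],[0,2,50,98]).round(1))
    for y in(30,-30,0):
        q=(abs(lx+36)<8)&(abs(ly-y)<(8 if y else 5)); print(" key",y,q.sum(),np.median(z[q]) if q.any() else None)
    if n=="side": cv2.imwrite("pics/s3.png",cv2.resize(im[100:260,120:290],(638,600),interpolation=2)[:,:,::-1])
s=sensors.read_state();print(s["t"],s["force"])
```

```text
18.975 60.55700608059539 [-6.14632769  1.83485128 19.3907066 ]
top guard 1175 [-3.8 -2.6 38.1 74.2]
 key 30 37 44.9775368637042
 key -30 0 None
 key 0 18 36.88261030566281
side guard 1356 [-1.   1.9 42.4 78.4]
 key 30 27 43.35045036024515
 key -30 24 43.66348632286331
 key 0 18 35.27257803143637
22.85 [ 1.20356047  0.71391115 -0.25529323]
```

View pics/s3.png

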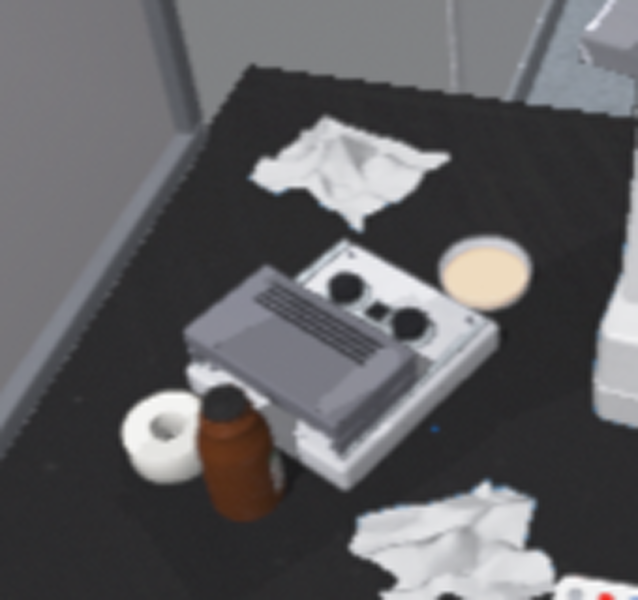

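The picture shows the guard back and the keys up at (346,288), (378,311) and (410,323). The bottle, roll and dish haven't moved, and the robot is clear.

```bash
python3 -c "
from plant import ctrl
print(ctrl.finish_job())"
```

```text
the job is handed in; nothing more can be done
None
```

I handed the job in, with no verdict returned: the guard is fully back, both round keys were held down for over 3 s and came up again, and the square key, bottle, label roll and dish look undisturbed in the last picture.

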